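Stroke the cassette's keepers shut

TASK

Close the loaded instrument cassette for the washer: starting at the robot's right-hand end of the row, run the fingertips lightly along the row of five standing metal keepers towards the robot's left, so that one after the other each folds down flat over its instrument. Work gently, without pressing hard; do not pick up or shove the cassette or its instruments, and leave the jar, cup and spatula where they are.

Things in the scene. Friction and masses are not known exactly. Their poses are not given: they have to be found in the camera images.
- cassette: Loose metal tray, about 1.2 kg, 200 x 256 mm, walls 20 mm high. Origin: centre of underside; x away from the robot, y along the keeper row to the robot's left, z up; yaw to 35 deg. Of three black toothed rails along y, 24 mm high, the middle one (30 mm wide, at x = -20 mm) bears five keepers 42 mm apart. In the slot beside each keeper lies an instrument along x, handle top 21 mm up.
- keeper1 (a joint): Keeper 1 (first from the robot's right): steel flap 32 mm long from hinge pin to tip, 15 wide across the row, 5 thick. Rad: 0 upright, 1.571 folded flat (stop) along the cassette's +y, the robot's left, over an instrument's handle, upper face 32.5 mm above the table. All fold the same way. Friction hinge, 0.012 N m, no spring: stays where left. Starts at 0 to 0.4.
- keeper2 (a joint): Keeper 2 (second from the robot's right): steel flap 32 mm long from hinge pin to tip, 15 wide across the row, 5 thick. Rad: 0 upright, 1.571 folded flat (stop) along the cassette's +y, the robot's left, over an instrument's handle, upper face 32.5 mm above the table. All fold the same way. Friction hinge, 0.012 N m, no spring: stays where left. Starts at 0 to 0.4.
- keeper3 (a joint): Keeper 3 (third from the robot's right): steel flap 32 mm long from hinge pin to tip, 15 wide across the row, 5 thick. Rad: 0 upright, 1.571 folded flat (stop) along the cassette's +y, the robot's left, over an instrument's handle, upper face 32.5 mm above the table. All fold the same way. Friction hinge, 0.012 N m, no spring: stays where left. Starts at 0 to 0.4.
- keeper4 (a joint): Keeper 4 (fourth from the robot's right): steel flap 32 mm long from hinge pin to tip, 15 wide across the row, 5 thick. Rad: 0 upright, 1.571 folded flat (stop) along the cassette's +y, the robot's left, over an instrument's handle, upper face 32.5 mm above the table. All fold the same way. Friction hinge, 0.012 N m, no spring: stays where left. Starts at 0 to 0.4.
- keeper5 (a joint): Keeper 5 (fifth from the robot's right): steel flap 32 mm long from hinge pin to tip, 15 wide across the row, 5 thick. Rad: 0 upright, 1.571 folded flat (stop) along the cassette's +y, the robot's left, over an instrument's handle, upper face 32.5 mm above the table. All fold the same way. Friction hinge, 0.012 N m, no spring: stays where left. Starts at 0 to 0.4.
- hinge1 (a point): Centre of the hinge pin of keeper 1, 30 mm above the table, in the middle of the keeper's width (side lugs reach 32 mm above the table). Axes as the cassette's.
- hinge2 (a point): Centre of the hinge pin of keeper 2, 30 mm above the table, in the middle of the keeper's width (side lugs reach 32 mm above the table). Axes as the cassette's.
- hinge3 (a point): Centre of the hinge pin of keeper 3, 30 mm above the table, in the middle of the keeper's width (side lugs reach 32 mm above the table). Axes as the cassette's.
- hinge4 (a point): Centre of the hinge pin of keeper 4, 30 mm above the table, in the middle of the keeper's width (side lugs reach 32 mm above the table). Axes as the cassette's.
- hinge5 (a point): Centre of the hinge pin of keeper 5, 30 mm above the table, in the middle of the keeper's width (side lugs reach 32 mm above the table). Axes as the cassette's.
- mirror_a: Loose steel dental mirror, disc head 22 mm across at +x, about 170 mm long, handle 9 mm thick, 30 g, lying in one of the cassette's slots. Origin: under the handle, 85 mm from its plain end, 12 mm above the table.
- probe_a: Loose steel dental probe, thin bent tip at +x, about 170 mm long, handle 9 mm thick, 30 g, lying in one of the cassette's slots. Origin: under the handle, 85 mm from its plain end, 12 mm above the table.
- scaler: Loose steel scaler, small flat blade at +x, about 170 mm long, handle 9 mm thick, 30 g, lying in one of the cassette's slots. Origin: under the handle, 85 mm from its plain end, 12 mm above the table.
- probe_b: Loose steel dental probe, thin bent tip at +x, about 170 mm long, handle 9 mm thick, 30 g, lying in one of the cassette's slots. Origin: under the handle, 85 mm from its plain end, 12 mm above the table.
- mirror_b: Loose steel dental mirror, disc head 22 mm across at +x, about 170 mm long, handle 9 mm thick, 30 g, lying in one of the cassette's slots. Origin: under the handle, 85 mm from its plain end, 12 mm above the table.
- spray_jar: White closed jar, 64 mm across, 110 mm tall, standing to the robot's left of the work. Origin: centre of its underside. Bystander.
- cup: Steel cup, 72 mm across the rim, 85 mm tall, standing to the robot's right of the work. Origin: centre of its underside. Bystander.
- spatula: Spatula 190 mm long lying on the table to the robot's right, beyond the cup. Origin: under its middle. Bystander.
Mind the look-alikes: they are no part of the job. What is shaped like the scaler but brown or pink is not meant.

How it is judged:
By the outcome, as a careful person would: the job done as asked, in the order asked, and still so for the second after the job is handed in, with the robot touching nothing.
It also fails if it takes over 40 s, if anything falls off the work surface, if the arm or the gripper's body presses on something with over 40 N, if the wrist force passes 120 N, or if a joint passes its speed limit or range.

ROBOT

A 6-joint arm with a two-finger parallel gripper is mounted at the origin on the work surface. World frame = base frame: x ahead of the robot, y to its left, z up, the work surface at z = 0. Lengths are in mm, angles in rad, forces in N, time in s.
With the tool pointing down it reaches from about 350 to 925 mm from the base axis. Payload 6.4 kg.
Tool frame: the origin (TCP) lies where the fingers leave the gripper's body, on its centre line; the fingertips stand 73 mm ahead of it and the grasp point (between the pads) lies 54 mm ahead of it; z points along the fingers, y is the line along which they close (so a half turn about z gives the same grasp; the last joint's range is limited). The gripper opens to 85 mm and grips with 20 to 120 N. Pads are 22 mm wide; open, the fingers measure 114 mm over their backs; the gripper's body (76 mm by 85 mm) begins 54 mm behind the grasp point. The pads swing forward as they close: fully open they stand 13 mm farther back than shut.
Start: joints at [1.053, 0.245, 1.558, -0, 1.339, -0.174], TCP at [219.092, 611.975, 303.89] pointing down, gripper open.
Joint ranges: [-3.13, 3.13], [-1.02, 2.26], [0.13, 2.54], [-0.95, 4.09], [0.21, 2.88], [-2.74, 2.74]. Speed limits (rad/s): [2.57, 2.57, 3.14, 3.14, 3.14, 3.14].

INTERFACE

Orientations are given as [roll, pitch, yaw] about the fixed x, y, z axes, in that order (R = Rz(yaw) Ry(pitch) Rx(roll)).
In Python, from cell import bot gives the robot as it stands.
- The arm moves only by the tool carry_out, never from a script. Its argument "targets" is a list that holds one entry, the list of rows, each a list of 5 numbers: the finger opening in m, from 0 to 0.0854, then the shift along the tool's x, y, z in m, then the turn about the tool's z in degrees. A call has 1 to 10 rows; each row is the pose to reach, as a shift and turn from the pose commanded when the call began, along the tool's axes at that moment; what a row does not reach only later rows make up. A row lasts 1/8 s, in which the tool goes at most 62.5 mm and 10.7 degrees, less where a joint would pass 70% of its speed; a pose out of reach is approached as far as the arm can. A call with a gripper value outside its range is refused whole. The fingers move at their own pace and stop on an object; "grip_force" is the grip in N (left out, the last holds). Time passes only in rows, so rows that repeat a pose let the fingers close. It gives the time, the measured TCP pose, the force, the opening and the grip force at its end, in the units of the state.
- bot.get_obs(): the state, without advancing time (a new reading comes with each control period).
- bot.snapshot(name): name is "scene" or "side" or "wrist"; returns the picture (400x640x3 uint8, blue, green, red); there is no depth.
- bot.camera_model(name): a dict with "mtx" (3x3 intrinsics, pixels), "camera_from_world" (4x4, takes a point from world to camera coordinates). Camera axes: x right, y down, z forward; pixel columns grow to the right and rows downward; lengths in mm; the calibration is good to about 2 mm. A picture is of the moment at which its call begins: read the wrist's pose just before it. camera_model takes no time and is no camera call; for the wrist camera it gives the pose at the moment of the call.
- bot.job_done(): hands the job in; it is judged then, once.
Trained networks look in the newest picture that a camera, given by its name, has taken for a name from the list of things; names that differ only in an ending like _2 or _b are one class to them, and where a whole thing is asked for, a point or a joint stands for the part that bears it (a point fixed in the world has none). Each returns a list of dicts, best first, with "conf" (0 to 1); they miss things now and then, are a little off and sometimes report something else, mostly with a low value. They report only what shows in the picture. A call takes as long as a camera call. They do not tell look-alikes from the thing itself.
- bot.recognise(camera, query): "at" ([column, row] in pixels, amid what is visible of it).
- bot.regions_of(camera, query): "region" (400x640 bool, what is visible of it) and "at" ([column, row] in pixels, amid what is visible of it).
The state is a dict: "t": time; "joints": joint angles; "qvel": joint speeds; "effort": joint torques, N m; "tcp_pos": TCP position; "orientation": TCP orientation; "contact_force": force on the tool from outside, world axes, zero at the start; "ft_torque": the same for the moment, N m; "grip_width": finger opening in mm; "grasp_force": force on a finger pad.
Only numpy, scipy, OpenCV 4.12 (cv2) and the standard library are available. Lean on these libraries where they do the work, as an engineer would, in place of code of your own. Each camera call takes 0.05 s, during which the arm holds its last target. There are 200 camera calls.

## Working session

There is one attempt and no reset: what is moved stays moved. The work goes in short steps, Python scripts to look and compute and a tool call to move; the robot and the scene stay as the last step left them, time stands still between calls to the robot, and variables do not carry over. Pictures are saved under pics/ and viewed, at most 10 in all, crops included, and the job is handed in when it is done.

Besides the shell and the picture viewer there is one more tool, called after "Emit:" by a JSON object that holds its "api" and its "payload". carry_out: Moves the arm, as the interface text tells. Its arguments: {"type":"object","properties":{"targets":{"type":"array","items":{"type":"array","items":{"type":"array","items":{"type":"number"}}}},"grip_force":{"type":"number"}},"required":["targets"]}

```bash
mkdir -p pics; python3 - <<'E'
from cell import bot
import cv2,numpy as np
o=bot.get_obs();print(o)
for c in("scene","side"):
    im=bot.snapshot(c);cv2.imwrite(f"pics/{c}0.png",im)
    for q in("cassette","keeper1","hinge1","scaler","mirror_a","probe_a","cup","spray_jar"):
        print(c,q,[(np.round(d["at"]).tolist(),round(d["conf"],2)) for d in bot.recognise(c,q)])
    m=bot.camera_model(c);print(np.round(m["mtx"],1).tolist(),np.round(m["camera_from_world"],3).tolist())
E
```

```text
{'t': 0.0, 'joints': array([ 1.05289065e+00,  2.45814826e-01,  1.55901900e+00, -2.04233249e-05,
        1.33868378e+00, -1.74114484e-01]), 'qvel': array([-9.70517750e-04,  8.10617978e-05,  3.42793820e-05,  6.08073957e-04,
       -5.54529415e-04, -1.10378518e-03]), 'effort': array([-9.33884694e-04, -4.29517150e+01, -3.26124072e+01, -2.65015315e-04,
        5.48580545e-03,  9.11355130e-06]), 'tcp_pos': array([218.88463653, 611.59271254, 302.77701634]), 'orientation': array([-3.13969336e+00, -3.13905472e-04,  2.79780588e+00]), 'contact_force': array([ 0.00420668,  0.13720611, -0.07943825]), 'ft_torque': array([ 0.03191089, -0.02807109, -0.02738761]), 'grasp_force': 0.0, 'grip_width': 85.379052030572}
scene cassette [([315.0, 223.0], 0.89)]
scene keeper1 [([324.0, 190.0], 0.57), ([310.0, 207.0], 0.54), ([290.0, 221.0], 0.47)]
scene hinge1 [([316.0, 221.0], 0.92)]
scene scaler [([327.0, 312.0], 0.88), ([227.0, 211.0], 0.66), ([304.0, 231.0], 0.55)]
scene mirror_a [([355.0, 217.0], 0.73), ([332.0, 227.0], 0.56)]
scene probe_a [([329.0, 217.0], 0.55)]
scene cup []
scene spray_jar [([355.0, 
[... 223 characters left out ...]
e cassette [([313.0, 218.0], 0.56)]
side keeper1 [([322.0, 200.0], 0.63), ([315.0, 228.0], 0.57), ([327.0, 191.0], 0.55), ([312.0, 217.0], 0.43), ([320.0, 215.0], 0.37)]
side hinge1 [([314.0, 217.0], 0.76)]
side scaler [([408.0, 198.0], 0.68), ([318.0, 189.0], 0.54), ([325.0, 353.0], 0.47), ([270.0, 144.0], 0.44)]
side mirror_a [([302.0, 225.0], 0.75), ([314.0, 205.0], 0.68)]
side probe_a [([327.0, 216.0], 0.69), ([305.0, 243.0], 0.53)]
side cup [([383.0, 106.0], 0.85)]
side spray_jar [([325.0, 351.0], 0.65)]
[[444.1, 0.0, 326.2], [0.0, 444.1, 199.7], [0.0, 0.0, 1.0]] [[-0.978, -0.207, 0.016, 514.324], [-0.168, 0.744, -0.647, 123.474], [0.122, -0.636, -0.762, 1058.043], [0.0, 0.0, 0.0, 1.0]]
```

```bash
python3 - <<'E'
import cv2,numpy as np
a=cv2.imread("pics/scene0.png");b=cv2.imread("pics/side0.png")
A=cv2.resize(a[120:330,200:420],(800,764//1))[:,:]
cv2.imwrite("pics/v1.png",cv2.resize(a[130:330,190:457],(800,600),interpolation=cv2.INTER_CUBIC))
cv2.imwrite("pics/v2.png",cv2.resize(b[80:380,140:540],(800,600),interpolation=cv2.INTER_CUBIC))
E
```

```text
(no output)
```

View pics/v1.png

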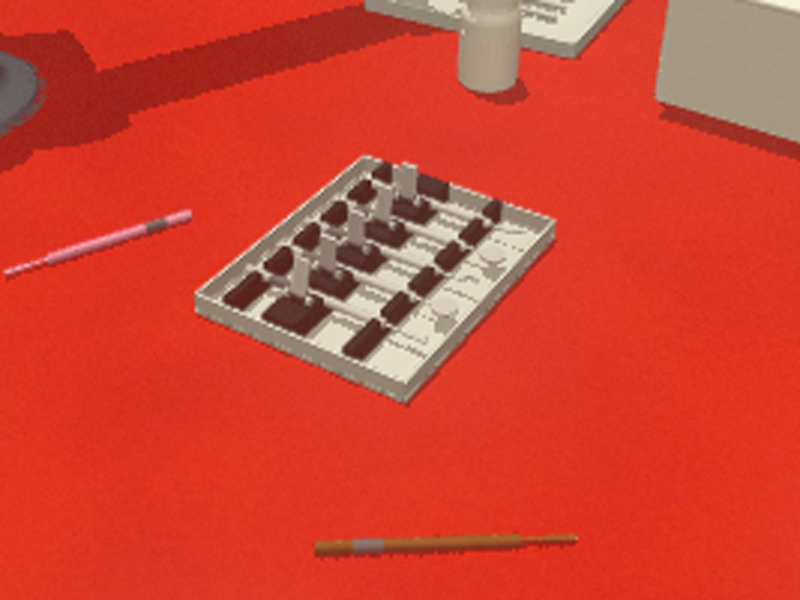

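View pics/v2.png

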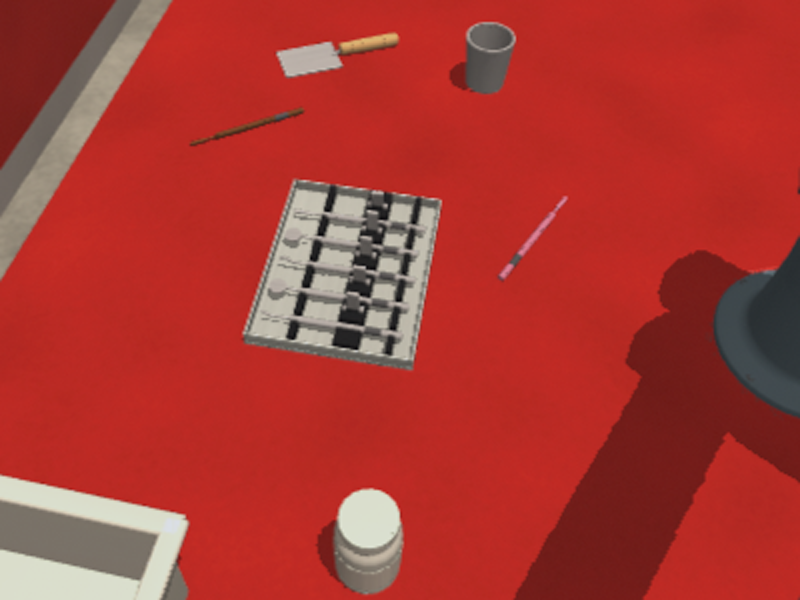

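The scene shows the one metal cassette at about (315,223). The keepers run from (290,220), keeper 1, to (325,190), keeper 5. The look-alikes are the pink stick at (227,211) and the brown one at (327,312), both shaped like the scaler and both outside the tray. Others are the real scaler in a tray slot at about (304,231), and a white tray and a box behind. The side view agrees: cassette at (313,218), cup at (384,108) on the robot's right, jar at (325,350) on its left. Next I'll fit the cassette pose from its corners.

```bash
cat > h.py <<'E'
import numpy as np
from scipy.optimize import least_squares
def proj(m,P):
    P=np.atleast_2d(P);T=m["camera_from_world"];c=P@T[:3,:3].T+T[:3,3];p=c@np.array(m["mtx"]).T
    return p[:,:2]/p[:,2:]
def world(p,L):
    L=np.atleast_2d(L);c,s=np.cos(p[2]),np.sin(p[2])
    return np.c_[p[0]+c*L[:,0]-s*L[:,1],p[1]+s*L[:,0]+c*L[:,1],L[:,2]]
def fit(obs,x0=(480,100,0)):  # obs: (model, local pts, px)
    f=lambda p:np.concatenate([(proj(m,world(p,L))-px).ravel() for m,L,px in obs])
    return least_squares(f,x0,loss="soft_l1")
C=np.array([[-100,-128,20],[-100,128,20],[100,128,20],[100,-128,20.]])
E
python3 - <<'E'
from h import *
from cell import bot
ms,md=bot.camera_model("scene"),bot.camera_model("side")
S=np.array([[196,293],[365,157],[555,222],[406,385]])*[267/800,1/3]+[190,130]
D=np.array([[439,200],[413,360],[246,337],[295,181]])*.5+[140,80]
for ob in ([(ms,C,S)],[(md,C,D)],[(ms,C,S),(md,C,D)]):
    r=fit(ob);print(r.x,np.round(r.fun,1))
E
```

```text
[5.61105248e+02 1.09196278e+01 2.89536762e-02] [-1.   0.3 -0.  -0.8  1.1 -0.5  0.1  0.2]
[552.3006121   16.03935571  -6.23801301] [ 0.9 -0.4  1.2  1.  -1.  -0.3 -1.2 -0.6]
[5.55799575e+02 1.51274617e+01 4.12948026e-02] [-1.3 -0.8 -1.5 -2.  -0.3 -2.3 -0.  -1.8 -0.2 -0.7 -0.5  0.4 -2.5 -1.
 -2.1 -1.1]
```

```bash
python3 - <<'E'
from cell import bot
import numpy as np
from scipy.spatial.transform import Rotation as R
o=bot.get_obs();m=bot.camera_model("wrist");T=np.linalg.inv(m["camera_from_world"])
Rt=R.from_euler("xyz",o["orientation"]).as_matrix()
print(np.round(m["mtx"],0).tolist(),np.round(Rt,3).tolist())
print("cam in tool",np.round(Rt.T@(T[:3,3]-o["tcp_pos"]),1),np.round(Rt.T@T[:3,:3],3).tolist())
# shift to (x,y) with same height
for tgt in ([540,-30,300],):
    print(Rt.T@(np.array(tgt)-o["tcp_pos"]))
E
```

```text
[[320.0, 0.0, 323.0], [0.0, 320.0, 201.0], [0.0, 0.0, 1.0]] [[-0.941, 0.337, 0.0], [0.337, 0.941, 0.0], [-0.0, 0.0, -1.0]]
cam in tool [ 73.5   0.2 -70.5] [[0.0, -0.956, -0.292], [1.0, 0.0, -0.0], [0.0, -0.292, 0.956]]
[-518.50588138 -496.25602516    3.90850183]
```

Emit:
{"api": "carry_out", "payload": {"targets": [[[0, -0.06, -0.05, 0, 8], [0, -0.11, -0.095, 0, 16], [0, -0.16, -0.14, 0, 24], [0, -0.21, -0.185, 0, 32], [0, -0.26, -0.23, 0, 40], [0, -0.31, -0.27, 0, 48], [0, -0.355, -0.31, 0, 56], [0, -0.4, -0.35, 0, 64], [0, -0.445, -0.39, 0, 68.6], [0, -0.49, -0.43, 0, 68.6]]], "grip_force": 20}}

```text
t: 2.15
tcp_pos: [523.3, 63.6, 304.3]
orientation: [3.141, -0.0, 1.6]
contact_force: [-0.1, 0.8, 0.2]
grip_width: -0.1
grasp_force: 0.0
```

Emit:
{"api": "carry_out", "payload": {"targets": [[[0, 0, 0, 0, 0], [0, 0, 0, 0, 0]]]}}

```text
t: 2.4
tcp_pos: [522.4, 65.7, 303.8]
orientation: [-3.141, -0.0, 1.6]
contact_force: [1.0, -0.1, -0.9]
grip_width: 0.3
grasp_force: 0.0
```

```bash
python3 - <<'E'
from cell import bot
import cv2,numpy as np,pickle
o=bot.get_obs();m=bot.camera_model("wrist");im=bot.snapshot("wrist");cv2.imwrite("pics/w1.png",im)
pickle.dump((o,m),open("w1.pkl","wb"))
print({k:np.round(o[k],3) for k in("t","tcp_pos","orientation","contact_force","grip_width","joints")})
for q in("cassette","keeper1","scaler","mirror_a","probe_a"):
    print(q,[(np.round(d["at"]).tolist(),round(d["conf"],2)) for d in bot.recognise("wrist",q)])
E
```

```text
{'t': np.float64(2.4), 'tcp_pos': array([522.351,  65.744, 303.792]), 'orientation': array([-3.141, -0.   ,  1.6  ]), 'contact_force': array([ 1.019, -0.062, -0.866]), 'grip_width': np.float64(0.331), 'joints': array([-0.09 , -0.046,  1.872,  0.   ,  1.316, -0.12 ])}
cassette [([359.0, 183.0], 0.9)]
keeper1 [([333.0, 233.0], 0.6), ([332.0, 191.0], 0.57)]
scaler [([527.0, 339.0], 0.64), ([375.0, 270.0], 0.63), ([177.0, 276.0], 0.61), ([364.0, 245.0], 0.16)]
mirror_a [([353.0, 173.0], 0.89), ([363.0, 244.0], 0.72)]
probe_a [([339.0, 137.0], 0.93), ([358.0, 186.0], 0.58), ([337.0, 208.0], 0.55)]
```

View pics/w1.png

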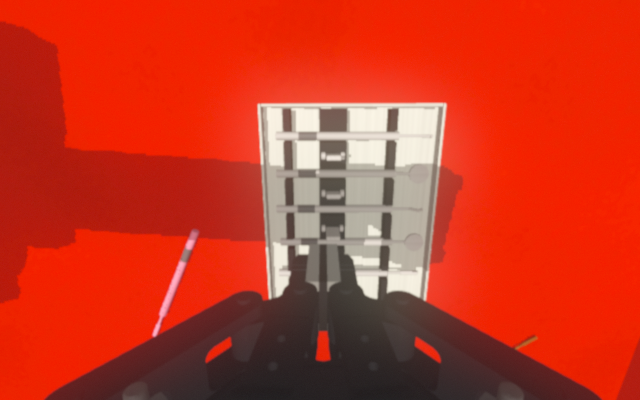

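The wrist view is over the cassette, with image up being the robot's left. Hinges of keepers 5, 4 and 3 are at (333,156), (333,193) and (332,231). The fingers hide keepers 1 and 2, and the pink look-alike at (177,276) is outside the tray. I'll move 85 mm to the right so all five show.

Emit:
{"api": "carry_out", "payload": {"targets": [[[0, -0.04, 0.006, 0, 0], [0, -0.085, 0.012, 0, 0], [0, -0.085, 0.012, 0, 0], [0, -0.085, 0.012, 0, 0]]]}}

```text
t: 3.2
tcp_pos: [536.9, -18.3, 303.8]
orientation: [-3.141, -0.0, 1.601]
contact_force: [0.2, -0.4, 0.0]
grip_width: -0.1
grasp_force: 0.0
```

```bash
python3 - <<'E'
from cell import bot
import cv2,numpy as np,pickle
o=bot.get_obs();m=bot.camera_model("wrist");im=bot.snapshot("wrist");cv2.imwrite("pics/w2.png",im)
pickle.dump((o,m),open("w2.pkl","wb"))
print({k:np.round(o[k],3) for k in("t","tcp_pos","orientation","contact_force","grip_width")})
for q in("keeper1","hinge1"):
    print(q,[(np.round(d["at"]).tolist(),round(d["conf"],2)) for d in bot.recognise("wrist",q)])
cv2.imwrite("pics/w2c.png",cv2.resize(im[20:260,220:480],(650,600),interpolation=cv2.INTER_CUBIC))
E
```

```text
{'t': np.float64(3.2), 'tcp_pos': array([536.862, -18.307, 303.815]), 'orientation': array([-3.141, -0.   ,  1.601]), 'contact_force': array([ 0.245, -0.359,  0.045]), 'grip_width': np.float64(-0.07)}
keeper1 [([323.0, 69.0], 0.5), ([321.0, 156.0], 0.45), ([319.0, 109.0], 0.45), ([323.0, 198.0], 0.44), ([320.0, 228.0], 0.42)]
hinge1 [([341.0, 124.0], 0.89)]
```

View pics/w2c.png

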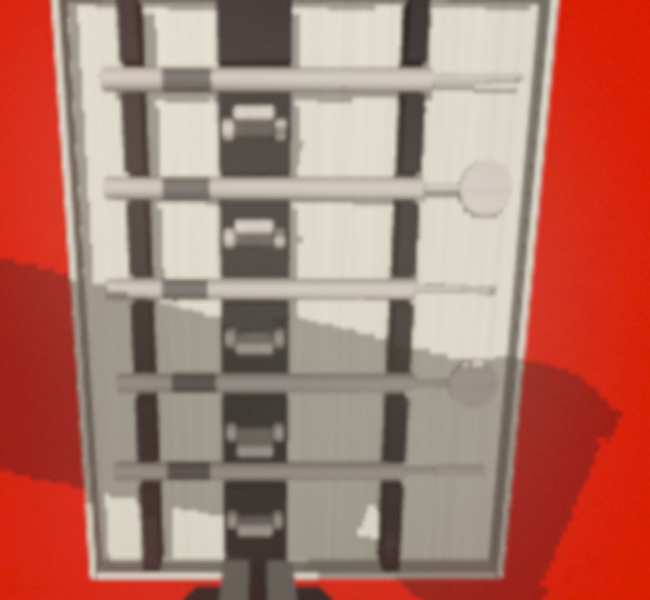

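The crop shows all five keepers standing. Their lug pairs sit at crop rows 521, 433, 340, 238 and 129 (k1 to k5), midway near column 255, with the instruments between them and no look-alike inside. Next I'll fit the hinge row.

```bash
python3 - <<'E'
from h import *
import pickle
from scipy.spatial.transform import Rotation as R
o,m=pickle.load(open("w2.pkl","rb"))
H=np.array([[-20,-84+42*i,30.] for i in range(5)])
px=np.array([[256,521],[255,433],[253.5,340],[255,238],[254.5,129]])/2.5+[220,20]
r=fit([(m,H,px)],(556,14,.03));print("hinges",r.x,np.round(r.fun,1))
cp=np.array([[92,577],[503,577]])/2.5+[220,20]
r2=fit([(m,C[[0,3]],cp)],(556,14,.03));print("corners",r2.x,np.round(r2.fun,1))
W=world(r.x,H);print(np.round(W,1))
tip=lambda L:proj(m,world(r.x,L))
Rt=R.from_euler("xyz",o["orientation"]).as_matrix()
print("yaw tool off",r.x[2]-(o["orientation"][2]-np.pi/2))
for w in W: print(np.round(Rt.T@(w-o["tcp_pos"]-Rt@[0,0,73]),1))
# check with the fixed cameras: predicted hinge pixels
from cell import bot
for c in("scene","side"): print(c,np.round(proj(bot.camera_model(c),W)).tolist())
E
```

```text
hinges [5.56514149e+02 2.46962114e+00 3.27165335e-02] [-0.3 -0.1  0.   0.   0.5 -0.4 -0.2  0.1 -0.1  0.3]
corners [5.56849081e+02 1.30576700e+01 3.02536495e-02] [-0.2  0.   0.2  0. ]
[[539.3 -82.1  30. ]
 [537.9 -40.2  30. ]
 [536.5   1.8  30. ]
 [535.2  43.8  30. ]
 [533.8  85.8  30. ]]
yaw tool off 0.002577259058705074
[-64.    0.6 200.8]
[-22.    0.4 200.8]
[ 20.    0.3 200.8]
[6.200e+01 2.000e-01 2.008e+02]
[1.040e+02 1.000e-01 2.009e+02]
scene [[288.0, 228.0], [298.0, 219.0], [308.0, 210.0], [317.0, 203.0], [325.0, 195.0]]
side [[328.0, 181.0], [325.0, 193.0], [322.0, 206.0], [319.0, 219.0], [315.0, 233.0]]
```

The hinge row is fitted with residuals of at most 0.5 px. The pitch, height and fixed-camera pixels all agree, and the tool is already aligned. Next I descend just before keeper 1.

Emit:
{"api": "carry_out", "payload": {"targets": [[[0, -0.045, 0, 0, 0], [0, -0.092, 0.0005, 0, 0], [0, -0.092, 0.0005, 0.05, 0], [0, -0.092, 0.0005, 0.1, 0], [0, -0.092, 0.0005, 0.145, 0], [0, -0.092, 0.0005, 0.17, 0], [0, -0.092, 0.0005, 0.181, 0], [0, -0.092, 0.0005, 0.181, 0], [0, -0.092, 0.0005, 0.181, 0]]]}}

```text
t: 4.47
tcp_pos: [541.2, -111.1, 124.4]
orientation: [3.139, 0.001, 1.601]
contact_force: [0.0, 0.3, 0.2]
grip_width: 0.2
grasp_force: 0.0
```

```bash
python3 - <<'E'
from cell import bot
import cv2,numpy as np
o=bot.get_obs();print({k:np.round(o[k],3) for k in("t","tcp_pos","orientation","contact_force")})
im=bot.snapshot("scene");cv2.imwrite("pics/s2.png",cv2.resize(im[130:280,210:410],(800,600),interpolation=cv2.INTER_CUBIC))
E
```

```text
{'t': np.float64(4.475), 'tcp_pos': array([ 541.244, -111.062,  124.407]), 'orientation': array([3.139e+00, 1.000e-03, 1.601e+00]), 'contact_force': array([0.03 , 0.305, 0.225])}
```

View pics/s2.png

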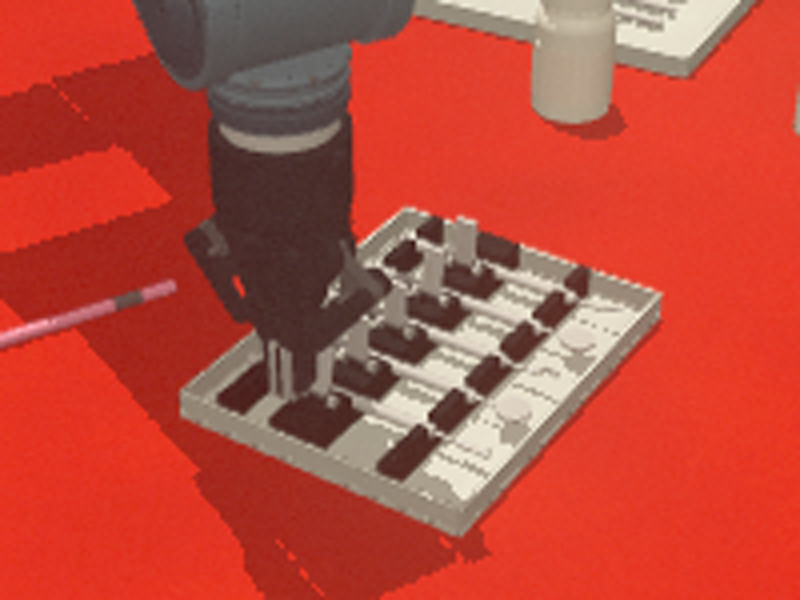

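The fingertips stand just before keeper 1 at crop (290,390), with the keeper at (325,370), on the row and clear. Next, fold keeper 1 along its arc.

Emit:
{"api": "carry_out", "payload": {"targets": [[[0, 0.01, 0, 0, 0], [0, 0.0155, 0, 0, 0], [0, 0.02, 0, 0, 0], [0, 0.0245, 0.0005, 0, 0], [0, 0.0285, 0.002, 0, 0], [0, 0.032, 0.0045, 0, 0], [0, 0.035, 0.0075, 0, 0], [0, 0.0375, 0.011, 0, 0], [0, 0.0393, 0.0145, 0, 0], [0, 0.0405, 0.017, 0, 0]]]}}

```text
t: 5.78
tcp_pos: [556.4, -69.8, 122.9]
orientation: [3.141, -0.0, 1.601]
contact_force: [-0.5, -0.1, -0.3]
grip_width: -0.0
grasp_force: 0.0
```

Emit:
{"api": "carry_out", "payload": {"targets": [[[0, 0, 0, 0, 0], [0, 0, 0.0005, 0, 0], [0, 0.001, 0.0015, 0, 0], [0, 0.001, 0.0015, 0, 0]]]}}

```text
t: 6.28
tcp_pos: [557.5, -68.8, 122.9]
orientation: [3.142, -0.0, 1.601]
contact_force: [-0.5, 0.0, -0.2]
grip_width: 0.2
grasp_force: 0.0
```

```bash
python3 - <<'E'
from cell import bot
import cv2,numpy as np
o=bot.get_obs();print({k:np.round(o[k],3) for k in("t","tcp_pos","contact_force")})
im=bot.snapshot("scene");cv2.imwrite("pics/s3.png",cv2.resize(im[150:270,240:400],(800,600),interpolation=cv2.INTER_CUBIC))
E
```

```text
{'t': np.float64(6.275), 'tcp_pos': array([557.548, -68.844, 122.904]), 'contact_force': array([-0.485,  0.034, -0.178])}
```

View pics/s3.png

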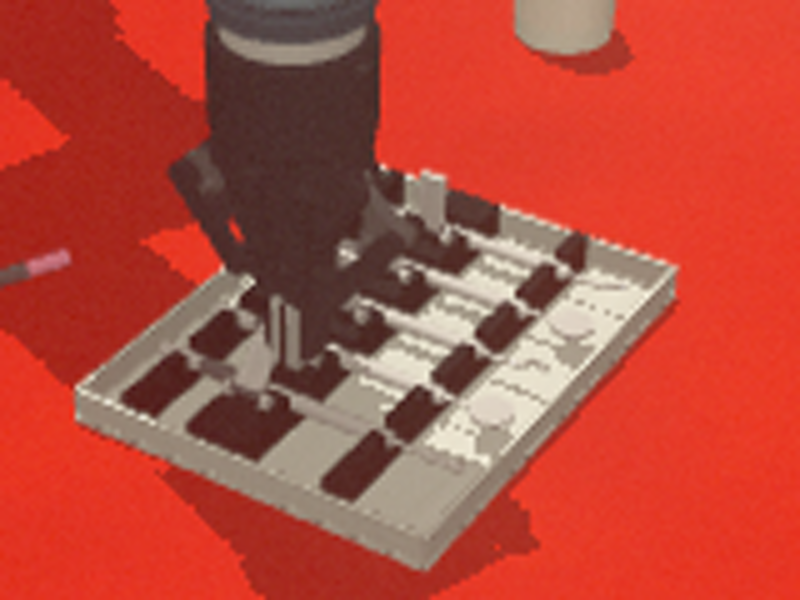

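The picture shows keeper 1 about half folded at crop (258,370). The fingers are 18 mm off the row to +x because I wrote the height values in the y column. Forces stayed under 1 N and the cassette looks unmoved. I'll back off, return to the row and finish the arc.

Emit:
{"api": "carry_out", "payload": {"targets": [[[0, -0.008, 0, 0, 0], [0, -0.008, -0.009, 0, 0], [0, -0.008, -0.0186, 0, 0], [0, -0.008, -0.0186, 0, 0], [0, -0.005, -0.0186, 0.0048, 0], [0, -0.0022, -0.0186, 0.0089, 0], [0, -0.0005, -0.0186, 0.0134, 0], [0, 0.0003, -0.0186, 0.0164, 0], [0, 0.0003, -0.0186, 0.0164, 0]]]}}

```text
t: 7.45
tcp_pos: [538.7, -69.0, 106.0]
orientation: [-3.141, -0.0, 1.601]
contact_force: [0.1, -0.2, 0.8]
grip_width: 0.2
grasp_force: 0.0
```

```bash
python3 - <<'E'
from cell import bot
import cv2,numpy as np
o=bot.get_obs();print({k:np.round(o[k],3) for k in("t","tcp_pos","contact_force")})
im=bot.snapshot("scene");cv2.imwrite("pics/s4.png",cv2.resize(im[150:270,240:400],(800,600),interpolation=cv2.INTER_CUBIC))
E
```

```text
{'t': np.float64(7.45), 'tcp_pos': array([538.673, -68.97 , 106.   ]), 'contact_force': array([ 0.109, -0.224,  0.774])}
```

View pics/s4.png

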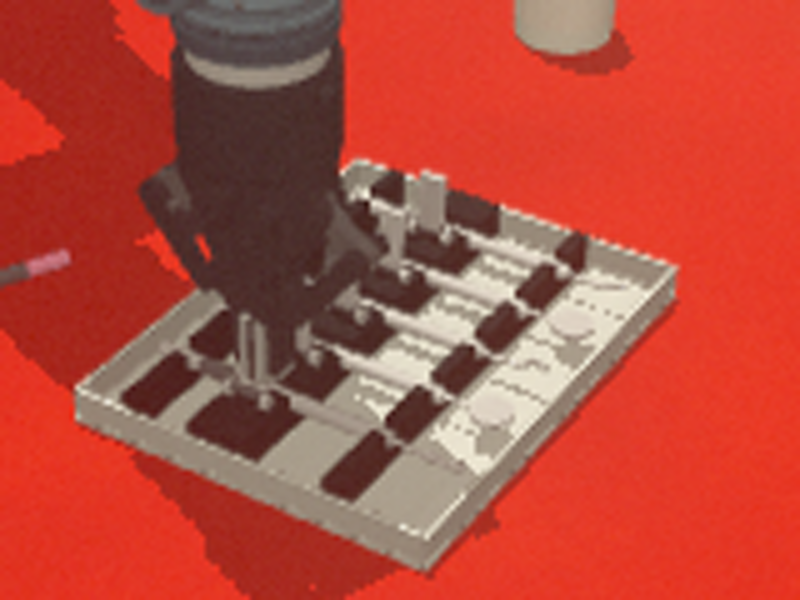

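Keeper 1 is now nearly flat under the fingertips, with the tip at 33 mm, 0.8 N and the tray unmoved. I'll settle it a little lower and read the force.

Emit:
{"api": "carry_out", "payload": {"targets": [[[0, 0.002, 0, 0.0005, 0], [0, 0.003, 0, 0.0005, 0], [0, 0.003, 0, 0.001, 0], [0, 0.003, 0, 0.001, 0]]]}}

```text
t: 8.0
tcp_pos: [538.9, -66.1, 105.6]
orientation: [3.141, 0.0, 1.601]
contact_force: [-0.0, 0.2, -0.2]
grip_width: 0.1
grasp_force: 0.1
```

Emit:
{"api": "carry_out", "payload": {"targets": [[[0, 0, 0, 0.0005, 0], [0, 0, 0, 0.0005, 0]]]}}

```text
t: 8.25
tcp_pos: [538.9, -66.1, 105.2]
orientation: [3.141, 0.0, 1.6]
contact_force: [-0.9, 1.1, 2.1]
grip_width: 0.3
grasp_force: 0.9
```

```bash
python3 - <<'E'
from cell import bot
import numpy as np
for i in range(3):
    bot.snapshot("side");o=bot.get_obs();print({k:np.round(o[k],2) for k in("t","tcp_pos","contact_force")})
E
```

```text
{'t': np.float64(8.3), 'tcp_pos': array([538.91, -66.15, 105.15]), 'contact_force': array([-1.  ,  0.7 ,  1.41])}
{'t': np.float64(8.35), 'tcp_pos': array([538.93, -66.15, 105.17]), 'contact_force': array([-0.29,  1.14,  1.52])}
{'t': np.float64(8.4), 'tcp_pos': array([538.9 , -66.14, 105.13]), 'contact_force': array([-0.63, -0.1 ,  1.75])}
```

Keeper 1 is flat: firm contact at TCP z 105.2 with about 1.6 N. Now keeper 2, lifting, advancing and following the arc. The columns are opening, x, y, z, turn.

Emit:
{"api": "carry_out", "payload": {"targets": [[[0, 0, 0, -0.02, 0], [0, 0.008, 0, -0.0215, 0], [0, 0.0165, 0, -0.0215, 0], [0, 0.0225, 0, -0.021, 0], [0, 0.0285, 0, -0.018, 0], [0, 0.033, 0, -0.0138, 0], [0, 0.036, 0, -0.0098, 0], [0, 0.038, 0, -0.0055, 0], [0, 0.0395, 0, -0.0015, 0], [0, 0.042, 0, 0, 0]]]}}

```text
t: 9.65
tcp_pos: [537.8, -24.6, 105.1]
orientation: [-3.141, 0.001, 1.601]
contact_force: [-1.8, -4.6, 5.9]
grip_width: -0.1
grasp_force: 3.2
```

Emit:
{"api": "carry_out", "payload": {"targets": [[[0, 0, 0, 0, 0], [0, 0, 0, 0, 0]]]}}

```text
t: 9.9
tcp_pos: [537.8, -24.2, 105.2]
orientation: [3.141, 0.0, 1.6]
contact_force: [0.1, -0.4, 1.3]
grip_width: 0.1
grasp_force: 0.6
```

```bash
python3 - <<'E'
from cell import bot
import cv2,numpy as np
o=bot.get_obs();print({k:np.round(o[k],3) for k in("t","tcp_pos","contact_force")})
im=bot.snapshot("scene");cv2.imwrite("pics/s5.png",cv2.resize(im[150:270,240:400],(800,600),interpolation=cv2.INTER_CUBIC))
E
```

```text
{'t': np.float64(9.9), 'tcp_pos': array([537.832, -24.235, 105.195]), 'contact_force': array([ 0.097, -0.424,  1.331])}
```

View pics/s5.png

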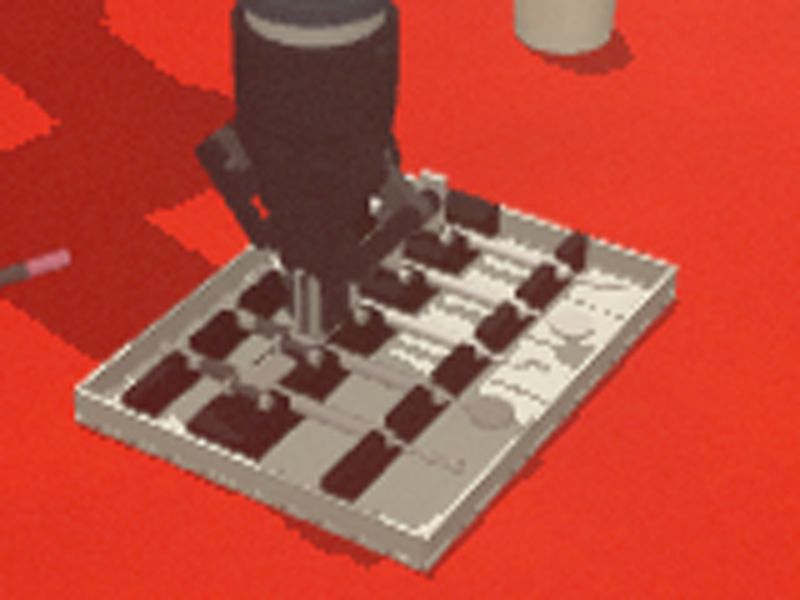

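Keepers 1 and 2 lie flat at crop (262,370) and under the tips, and the tray's corners are where they were. The end of the stroke peaked near 6 N, so I'll make the last slide higher and softer for keeper 3.

Emit:
{"api": "carry_out", "payload": {"targets": [[[0, 0, 0, -0.02, 0], [0, 0.008, 0, -0.0215, 0], [0, 0.0165, 0, -0.0215, 0], [0, 0.0225, 0, -0.021, 0], [0, 0.0285, 0, -0.018, 0], [0, 0.033, 0, -0.0138, 0], [0, 0.036, 0, -0.0098, 0], [0, 0.0385, 0, -0.006, 0], [0, 0.0405, 0, -0.003, 0], [0, 0.042, 0, -0.0015, 0]]]}}

```text
t: 11.2
tcp_pos: [536.3, 17.9, 106.2]
orientation: [-3.141, -0.0, 1.6]
contact_force: [-0.2, 0.1, 0.0]
grip_width: 0.0
grasp_force: 0.2
```

Emit:
{"api": "carry_out", "payload": {"targets": [[[0, 0, 0, 0.0008, 0], [0, 0, 0, 0.0015, 0], [0, 0, 0, 0.0015, 0]]]}}

```text
t: 11.58
tcp_pos: [536.4, 17.8, 105.2]
orientation: [3.141, -0.0, 1.6]
contact_force: [-1.2, 0.5, 1.6]
grip_width: 0.0
grasp_force: 0.8
```

Emit:
{"api": "carry_out", "payload": {"targets": [[[0, 0, 0, -0.02, 0], [0, 0.008, 0, -0.0215, 0], [0, 0.0165, 0, -0.0215, 0], [0, 0.0225, 0, -0.021, 0], [0, 0.0285, 0, -0.018, 0], [0, 0.033, 0, -0.0138, 0], [0, 0.036, 0, -0.0098, 0], [0, 0.0385, 0, -0.006, 0], [0, 0.0405, 0, -0.003, 0], [0, 0.042, 0, -0.0015, 0]]]}}

```text
t: 12.82
tcp_pos: [535.0, 59.8, 106.2]
orientation: [-3.141, 0.0, 1.6]
contact_force: [0.5, 0.1, 0.6]
grip_width: -0.0
grasp_force: 0.2
```

Emit:
{"api": "carry_out", "payload": {"targets": [[[0, 0, 0, 0.0008, 0], [0, 0, 0, 0.0015, 0], [0, 0, 0, 0.0015, 0]]]}}

```text
t: 13.2
tcp_pos: [535.2, 59.8, 105.2]
orientation: [3.141, -0.0, 1.6]
contact_force: [-1.0, 0.6, 1.0]
grip_width: 0.0
grasp_force: 0.8
```

Emit:
{"api": "carry_out", "payload": {"targets": [[[0, 0, 0, -0.02, 0], [0, 0.008, 0, -0.0215, 0], [0, 0.0165, 0, -0.0215, 0], [0, 0.0225, 0, -0.021, 0], [0, 0.0285, 0, -0.018, 0], [0, 0.033, 0, -0.0138, 0], [0, 0.036, 0, -0.0098, 0], [0, 0.0385, 0, -0.006, 0], [0, 0.0405, 0, -0.003, 0], [0, 0.042, 0, -0.0015, 0]]]}}

```text
t: 14.45
tcp_pos: [533.8, 101.8, 106.2]
orientation: [-3.141, 0.0, 1.6]
contact_force: [-0.4, 0.5, 0.9]
grip_width: 0.1
grasp_force: 0.2
```

Emit:
{"api": "carry_out", "payload": {"targets": [[[0, 0, 0, 0.0008, 0], [0, 0, 0, 0.0015, 0], [0, 0, 0, 0.0015, 0]]]}}

```text
t: 14.82
tcp_pos: [533.9, 101.8, 105.1]
orientation: [3.141, -0.0, 1.6]
contact_force: [-0.8, 0.0, 1.1]
grip_width: 0.1
grasp_force: 0.7
```

Emit:
{"api": "carry_out", "payload": {"targets": [[[0, 0, 0, -0.03, 0], [0, 0, 0, -0.08, 0], [0, 0, 0, -0.13, 0], [0, 0, 0, -0.18, 0], [0, -0.05, 0, -0.2, 0], [0, -0.1, 0, -0.2, 0], [0, -0.14, 0, -0.2, 0], [0, -0.14, 0, -0.2, 0], [0, -0.14, 0, -0.2, 0]]]}}

```text
t: 15.95
tcp_pos: [537.9, -37.8, 304.8]
orientation: [-3.141, -0.0, 1.6]
contact_force: [-0.4, 0.3, 0.2]
grip_width: -0.2
grasp_force: 0.0
```

```bash
python3 - <<'E'
from cell import bot
import cv2,numpy as np
from h import *
o=bot.get_obs();print({k:np.round(o[k],3) for k in("t","tcp_pos","contact_force")})
m=bot.camera_model("wrist");im=bot.snapshot("wrist");s=bot.snapshot("side")
print(np.round((proj(m,world((556.5,13.1,.0327),C))-[220,20])*2,0).tolist())
a=cv2.resize(im[0:260,220:480],(500,500),interpolation=cv2.INTER_CUBIC)
b=cv2.resize(s[160:280,250:370],(300,300),interpolation=cv2.INTER_CUBIC)
v=np.zeros((500,800,3),np.uint8);v[:,:500]=a;v[:300,500:]=b;cv2.imwrite("pics/f.png",v)
E
```

```text
{'t': np.float64(15.95), 'tcp_pos': array([537.868, -37.818, 304.774]), 'contact_force': array([-0.377,  0.266,  0.222])}
[[71.0, 432.0], [37.0, -58.0], [451.0, -60.0], [405.0, 431.0]]
```

View pics/f.png

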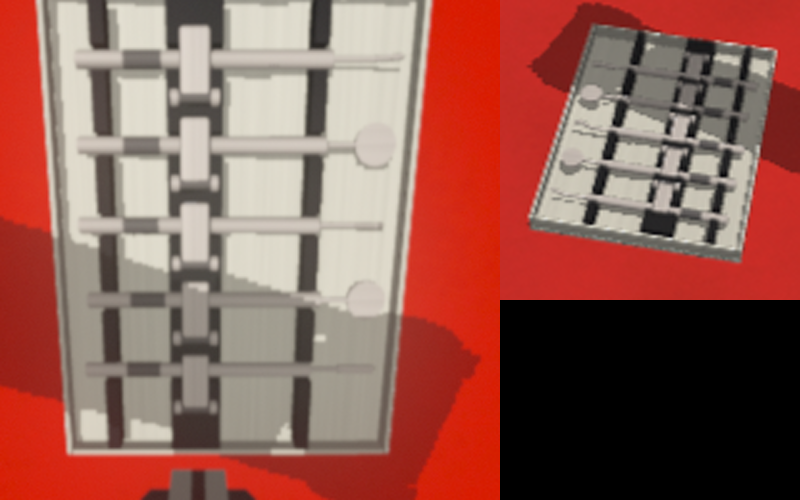

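All five keepers lie flat across their instruments, at composite rows 60, 150, 232, 310 and 380. The tray's near corners at (68,453) and (388,453) match the position fitted before the sweep, and the arm is clear. Handing in.

```bash
python3 -c "
from cell import bot
print(bot.job_done())"
```

```text
the job is handed in; nothing more can be done
None
```

All five keepers were folded flat in order from right to left and the job was handed in at about 16 s, with the cassette unmoved; I strayed 18 mm off the row partway through keeper 1 (my error, corrected), and the highest force I read was about 8 N, on keeper 2.

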